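Take the weighing pail off the safety hook

ROBOT

A 7-joint arm with a two-finger parallel gripper is mounted at the origin on the work surface. World frame = base frame: x ahead of the robot, y to its left, z up, the work surface at z = 0. Lengths are in m, angles in rad, forces in N, time in s.
With the tool pointing down it reaches from about 0.35 to 0.9 m from the base axis. Payload 8.1 kg.
Tool frame: the origin (TCP) lies at the very end of the fingers, on their centre line; the grasp point (between the pads) lies 19 mm behind it; y points along the fingers, x is the direction in which the jaws open and shut, and the axes are right-handed (so a half turn about y gives the same grasp; the last joint's range is limited). The gripper opens to 92 mm and grips with 3 to 60 N. Pads are 19 mm wide; open, the fingers measure 130 mm over their backs; the gripper's body (75 mm by 190 mm) begins 47 mm behind the grasp point.
Start: joints at [1.092, 0.434, 0.025, 1.573, -0.012, 1.134, -0.075], TCP at [0.229, -0.581, 0.227] pointing down, gripper open.
Joint ranges: [-2.62, 2.62], [-0.44, 2.09], [-1.27, 1.32], [0.08, 2.57], [-1.32, 4.46], [0.12, 2], [-2.74, 2.74]. Speed limits (rad/s): [2.22, 2.22, 3.01, 3.01, 3.14, 3.14, 3.14].

INTERFACE

Orientations are given as a rotation vector (axis times angle).
In Python, from cell import arm, imaging gives the robot as it stands. The module is installed in compiled form; this text tells all that it offers.
- The arm moves only by the tool send_rows, never from a script. Its argument "steps" is a list of rows, each a list of 5 numbers: the opening, from 0 (shut) to 1 (fully open), then the shift along the tool's x, y, z in cm, then the turn about the tool's y in rad. In form: [[jaw, x, y, z, roll], ...]. A call has 1 to 20 rows; each row is the pose to reach, as a shift and turn from the pose commanded when the call began, along the tool's axes at that moment; what a row does not reach only later rows make up. A row lasts 1/8 s, in which the tool goes at most 62.5 mm and 10.7 degrees, less where a joint would pass 70% of its speed; a pose out of reach is approached as far as the arm can. A call with a gripper value outside its range is refused whole. The fingers move at their own pace and stop on an object; "squeeze" is the grip in N (left out, the last holds). Time passes only in rows, so rows that repeat a pose let the fingers close. It gives the time, the measured TCP pose, the force and the opening at its end, in the units of the state.
- arm.observe(): the state, without advancing time (a new reading comes with each control period).
- imaging.get_image(name): name is "scene" or "top"; returns the picture (420x560x3 uint8, blue, green, red); there is no depth.
- imaging.camera_params(name): a dict with "camera_matrix" (3x3 intrinsics, pixels), "position" and "orientation" of the camera in the world. Camera axes: x right, y down, z forward; pixel columns grow to the right and rows downward; lengths in m; the calibration is good to about 2 mm. A picture is of the moment at which its call begins. camera_params takes no time and is no camera call.
- arm.sign_off(): hands the job in, once; it reports no verdict.
The state is a dict: "clock": time; "joints": joint angles; "dq": joint speeds; "joint_efforts": joint torques, N m; "position": TCP position; "ee_rot": TCP orientation; "force": force on the tool from outside, world axes, zero at the start; "ft_torque": the same for the moment, N m; "width": opening from 0.0 (shut) to 1.0 (fully open).
Only numpy, scipy, OpenCV 4.12 (cv2) and the standard library are available. Lean on these libraries where they do the work, as an engineer would, in place of code of your own. Each camera call takes 0.05 s, during which the arm holds its last target.

TASK

Take the empty pail that hangs on the stand's safety hook and stand it upright in the middle of the counter scale's plate. Press the hook's sprung keeper back gently with the pail's own handle bar, keeping the gripper itself off the hook and stand, hold it back while you lift the bar out through the gap behind the lip, and never force the pail against the hook (stay under 20 N). Set the pail down gently and leave the other goods where they are.

Things in the scene. Friction and masses are not known exactly. Their poses are not given: they have to be found in the camera images.
- stand: Fixed weighing stand with a safety hook. Origin on the counter below the middle of the hook's clamp range; +x points from the hook's nose back to the post, z up. Base plate 230 x 150 x 12 mm (x -70 to +160 mm). Post 22 mm thick at x = +115 mm, top 202 mm above the counter. A level arm 14 mm wide runs from post to hook.
- seat (a point): Flat top of the hook's arm, 190 mm above the counter; it carries the pail's bar. Given for the MIDDLE of the clamp range: the hook (nose, lip and keeper together) is really clamped up to 10 mm to either side along the stand's x; it stays put, but this offset is not measured. Seat 32 mm long, bar loose in it. Nose: inner face 16 mm, outer face 22 mm to -x of the hook's middle.
- lip_mean (a point): Back end of the front lip's top, hook in mid range (really up to 10 mm either way). The lip reaches from the nose's top over the seat to 12 mm behind the hook's middle. From 26 mm on two cheeks (21 mm wide over both) overhang likewise, joined to the arm from 36 mm. Both: underside 204, top 210 mm above the counter. The 10 mm bar can rise only through the 14 mm gap between them.
- keeper_mean (a point): Keeper's front face, hook in mid range (really +-10 mm). Upright sprung tongue 16 mm behind the hook's middle, 11 mm wide, top 212, hinge 181 mm above the counter. Pushed to +x by the bar it folds between the cheeks, yielding from 5 to 8 N, 7 to 10 N when open; springs shut. 6.5 to 9.5 mm past first touch the bar is under the gap; raised to 217 mm it is free and can go forward (-x).
- pail_bar (a point): Middle of the handle's straight top bar on the hung pail: round, 10 mm thick, 104 mm long along the point's y, rigid with the pail, z up. Hangs across the hook, 195 mm above the counter. The hook covers the middle 21 mm: grip across the bar about 33 mm to one side. The handle's legs are at y = +-60 mm.
- pail_foot (a point): Centre of the underside of the same hung pail, 165 mm below the bar's middle; same axes. Empty steel pail, 0.25 to 0.5 kg, outside 92 mm across at the foot, 114 mm at the rim, 85 mm tall; its rim is 80 mm below the bar's middle, so lift it no more than 50 mm until the bar is 86 mm in front of the hook's middle, where the rim is clear of the nose.
- plate (a point): Centre of the top of the counter scale's steel plate, 55 mm above the counter, fixed; plate 160 (x) x 180 (y) mm. The white scale body, 210 x 190 mm, 40 mm tall, is under it, its middle 22 mm toward the scale's -x.
- pail_b: second, identical empty steel pail standing on the counter (bystander); origin at the centre of its underside
- jar: small amber jar, 64 mm across, 85 mm tall (bystander); origin at the centre of its underside
- tin: low tin, 70 mm across, 55 mm tall (bystander); origin at the centre of its underside
- tall_jar: taller jar, 72 mm across, 130 mm tall (bystander); origin at the centre of its underside
- tub: white tub of biscuits, 130 x 170 mm, 65 mm tall (bystander); origin at the centre of its underside
- carton: flat closed sweet carton, 110 x 160 x 36 mm (bystander); origin at the centre of its underside
- turner: small serving spatula lying on the counter (bystander); origin at the underside of its middle
Things that resemble listed ones, but are neither listed nor needed, are in the scene too. What is shaped like the part that bears pail_bar but turquoise or yellow is not meant.

How it is judged:
By the outcome, as a careful person would: the job done as asked, in the order asked, and still so for the second after the job is handed in, with the robot touching nothing.
It also fails if it takes over 66 s, if anything falls off the work surface, if the arm or the gripper's body presses on something with over 40 N, if the wrist force passes 120 N, or if a joint passes its speed limit or range.

## Working session

There is one attempt and no reset: what is moved stays moved. The work goes in short steps, Python scripts to look and compute and a tool call to move; the robot and the scene stay as the last step left them, time stands still between calls to the robot, and variables do not carry over. Pictures are saved under pics/ and viewed, and the job is handed in when it is done.

Besides the shell and the picture viewer there is one more tool, called after ">>>" by a JSON object that holds its "op" and its "data". send_rows: Moves the arm, as the interface text tells. Its arguments: {"type":"object","properties":{"steps":{"type":"array","items":{"type":"array","items":{"type":"number"}}},"squeeze":{"type":"number"}},"required":["steps"]}

```bash
mkdir -p pics
cat > h.py <<'E'
import numpy as np,cv2
from cell import arm,imaging
from scipy.spatial.transform import Rotation as R
def cam(n):
    p=imaging.camera_params(n);return p
E
python3 - <<'E'
from h import *
for n in("scene","top"):
    im=imaging.get_image(n);cv2.imwrite(f"pics/{n}0.png",im);print(cam(n))
print(arm.observe())
E
```

```text
{'camera_matrix': array([[472.38666653,   0.        , 288.99846591],
       [  0.        , 472.38666653, 207.98147311],
       [  0.        ,   0.        ,   1.        ]]), 'position': array([1.58091744, 0.74270126, 1.1644376 ]), 'orientation': array([-1.19577607, -2.23307439,  1.06741638])}
{'camera_matrix': array([[453.61129554,   0.        , 274.88132224],
       [  0.        , 453.61129554, 205.36184528],
       [  0.        ,   0.        ,   1.        ]]), 'position': array([ 0.43114849, -0.01124901,  1.63788676]), 'orientation': array([-2.21303058,  2.16506935, -0.04247991])}
{'clock': 0.1, 'joints': array([ 1.09239088,  0.43511981,  0.0249808 ,  1.57401136, -0.01162527,
        1.13399103, -0.07509819]), 'dq': array([ 0.00017018, -0.00260495,  0.0006833 , -0.00349717, -0.0004342 ,
        0.00011056, -0.00057556]), 'joint_efforts': array([ 3.12748671e-03, -6.69123101e+01,  9.87855233e-01, -3.15138388e+01,
       -6.06334372e-02,  3.76213691e-02,  4.81802306e-05]), 'position': array([ 0.2291749 , -0.58097385,  0.2260423 ]), 'ee_rot': array([-1.36313716,  0.92903052, -0.92704994]), 'force': array([-0.08328577, -0.18254081,  0.24007084]), 'ft_torque': array([ 4.48709142e-03,  8.37193874e-05, -1.68963065e-02]), 'width': 1.005883541089485}
```

View pics/scene0.png

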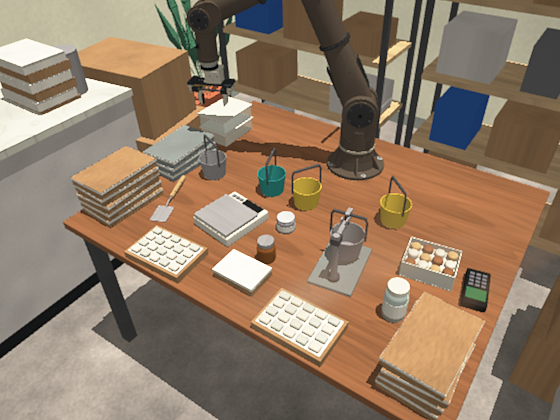

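View pics/top0.png

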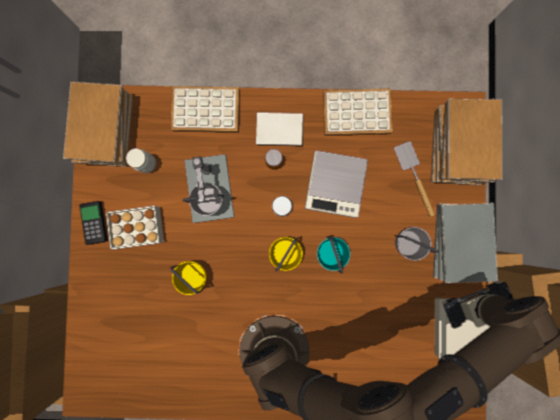

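The hung pail is at scene (347,240) and top (209,198). I'll enlarge the hook and the scale.

Run:
```python
import cv2
s=cv2.imread("pics/scene0.png");t=cv2.imread("pics/top0.png")
def c(im,x0,y0,w,h,k,n):
    o=cv2.resize(im[y0:y0+h,x0:x0+w],None,fx=k,fy=k,interpolation=cv2.INTER_CUBIC)
    for i in range(0,w,10): cv2.line(o,(i*k,0),(i*k,6 if i%50 else 14),(0,0,255),1); 
    for i in range(0,h,10): cv2.line(o,(0,i*k),(6 if i%50 else 14,i*k),(0,0,255),1)
    cv2.imwrite(n,o)
c(s,300,200,80,100,6,"pics/s_hook.png")
c(t,175,145,70,85,7,"pics/t_hook.png")
c(t,295,140,80,85,7,"pics/t_scale.png")
c(s,180,180,100,70,7,"pics/s_scale.png")
```

```text
(no output)
```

View pics/s_hook.png

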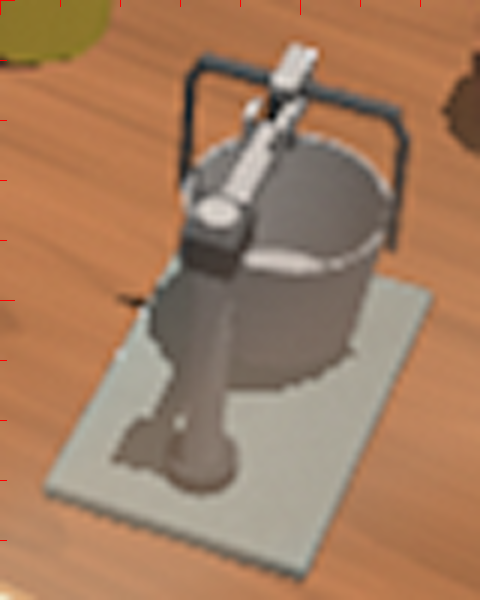

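View pics/t_hook.png

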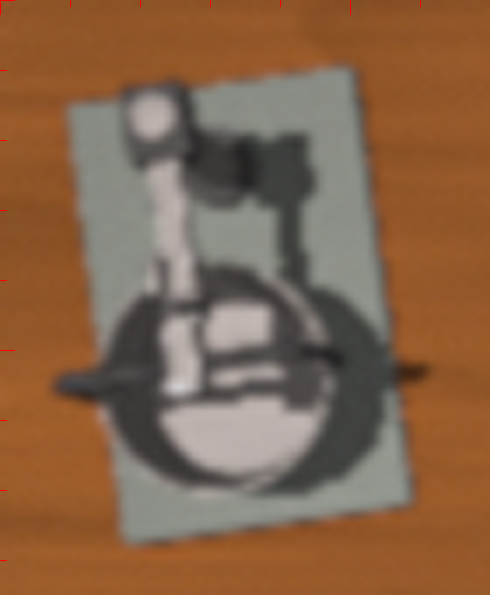

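View pics/t_scale.png

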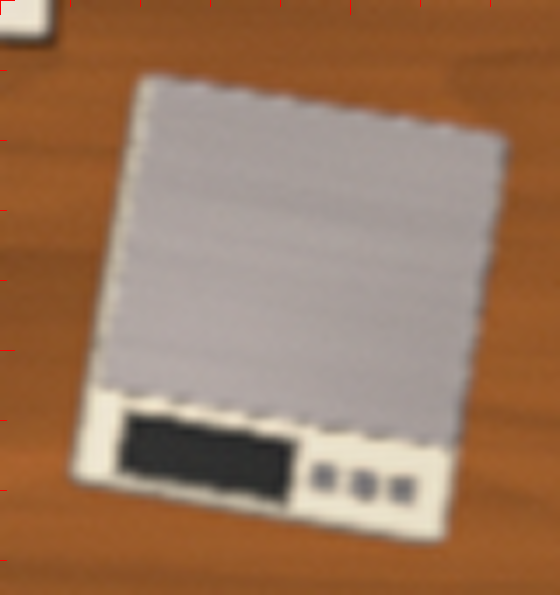

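View pics/s_scale.png

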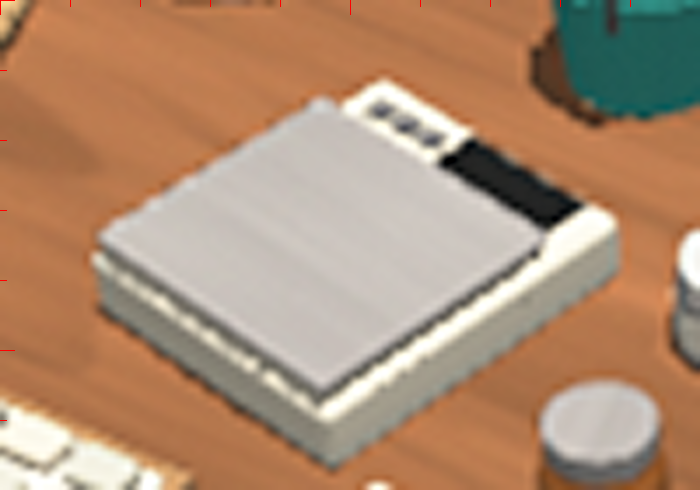

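```bash
cat >> h.py <<'E'
def ray(n,u,v):
    p=cam(n);K=p["camera_matrix"];d=R.from_rotvec(p["orientation"]).apply(np.linalg.solve(K,[u,v,1.]));return p["position"],d
def onz(n,u,v,z):
    o,d=ray(n,u,v);return o+d*(z-o[2])/d[2]
def proj(n,P):
    p=cam(n);c=R.from_rotvec(p["orientation"]).inv().apply(np.atleast_2d(P)-p["position"]);c=c@p["camera_matrix"].T;return c[:,:2]/c[:,2:]
T=lambda x,y:(175+x/7,145+y/7)
TS=lambda x,y:(295+x/7,140+y/7)
S=lambda x,y:(300+x/6,200+y/6)
SS=lambda x,y:(180+x/7,180+y/7)
E
python3 - <<'E'
from h import *
np.set_printoptions(precision=4,suppress=True)
tc=np.array([onz("top",*T(*q),.012) for q in[(68,103),(352,67),(412,502),(125,543)]])
print("base top",tc,tc.mean(0),[np.linalg.norm(tc[i]-tc[(i+1)%4]) for i in range(4)])
x=(tc[0]+tc[1]-tc[2]-tc[3]);print("yaw",np.degrees(np.arctan2(x[1],x[0])))
y=(tc[0]+tc[3]-tc[1]-tc[2]);print("yawy",np.degrees(np.arctan2(-y[0],y[1])))
sc=np.array([onz("scene",*S(*q),.012) for q in[(430,290),(45,487),(302,572)]])
print("base scene",sc)
print("scale")
tc=np.array([onz("top",*TS(*q),.055) for q in[(145,77),(507,135),(450,443),(97,388)]])
print(tc,tc.mean(0),[np.linalg.norm(tc[i]-tc[(i+1)%4]) for i in range(4)])
sc=np.array([onz("scene",*SS(*q),.055) for q in[(322,390),(98,240),(322,98),(547,240)]])
print(sc,sc.mean(0))
print("bar scene",[onz("scene",*S(*q),.195) for q in[(203,62),(290,85),(400,108)]])
print("post top scene",onz("scene",*S(218,210),.202),"top",onz("top",*T(152,115),.202))
print("lip end/nose top", onz("scene",*S(300,50),.21),onz("top",*T(180,392),.21))
print("bar left top", onz("top",*T(57,385),.195))
E
```

```text
base top [[0.6729 0.34   0.012 ]
 [0.6946 0.1936 0.012 ]
 [0.4707 0.1566 0.012 ]
 [0.4464 0.3033 0.012 ]] [0.5712 0.2484 0.012 ] [np.float64(0.14799485705951856), np.float64(0.22694575795220154), np.float64(0.14875807045531073), np.float64(0.22940059584511832)]
yaw 9.298734208741195
yawy 8.907746362481314
base scene [[0.451  0.3064 0.012 ]
 [0.7013 0.2012 0.012 ]
 [0.6774 0.3447 0.012 ]]
scale
[[ 0.7067 -0.1295  0.055 ]
 [ 0.6811 -0.311   0.055 ]
 [ 0.5261 -0.2845  0.055 ]
 [ 0.5498 -0.1083  0.055 ]] [ 0.6159 -0.2083  0.055 ] [np.float64(0.1833048291537874), np.float64(0.1572823783806532), np.float64(0.17777137012956912), np.float64(0.15834429519877777)]
[[ 0.7126 -0.1264  0.055 ]
 [ 0.6877 -0.2995  0.055 ]
 [ 0.5297 -0.2796  0.055 ]
 [ 0.5592 -0.1024  0.055 ]] [ 0.6223 -0.202   0.055 ]
bar scene [array([0.5394, 0.1964, 0.195 ]), array([0.5309, 0.2445, 0.195 ]), array([0.516 , 0.3017, 0.195 ])]
post top scene [0.6436 0.2645 0.202 ] top [0.6399 0.2604 0.202 ]
lip end/nose top [0.5189 0.2429 0.21  ] [0.5132 0.2423 0.21  ]
bar left top [0.5161 0.3013 0.195 ]
```

```bash
cat > ov.py <<'E'
from h import *
def ov(n,img,x0,y0,w,h,k,off,sh,out,yaw=9.3,org=(0.5293,0.2438),bar=None):
    o=cv2.resize(img[y0:y0+h,x0:x0+w],None,fx=k,fy=k,interpolation=cv2.INTER_CUBIC)
    Rz=R.from_euler("z",yaw,degrees=True)
    def L(pts,col):
        P=Rz.apply(np.array(pts)/1000.)+[org[0]+sh[0],org[1]+sh[1],0]
        q=((proj(n,P)-[x0,y0]+.5)*k).astype(int)
        cv2.polylines(o,[q.reshape(-1,1,2)],False,col,1)
    L([(-70,-75,12),(160,-75,12),(160,75,12),(-70,75,12),(-70,-75,12)],(0,255,0))
    for a,b,c in((-22,-22,190),):
        L([(off-22,-7,190),(off-22,-7,210),(off+12,-7,210),(off+12,7,210),(off-22,7,210),(off-22,-7,210)],(0,0,255))
        L([(off-22,7,190),(off-22,7,210)],(0,0,255))
    L([(off+26,-10.5,210),(off+26,10.5,210),(off+36,10.5,210),(off+36,-10.5,210),(off+26,-10.5,210)],(255,255,0))
    if bar is not None:
        b=np.array(bar[:3]);t=np.radians(bar[3]);u=np.array([-np.sin(t),np.cos(t),0])
        P=np.array([b-u*.06-[0,0,.08],b-u*.06,b+u*.06,b+u*.06-[0,0,.08]])+[sh[0],sh[1],0]
        q=((proj(n,P)-[x0,y0]+.5)*k).astype(int);cv2.polylines(o,[q.reshape(-1,1,2)],False,(255,0,255),1)
    cv2.imwrite(out,o)
E
python3 - <<'E'
from ov import *
s=cv2.imread("pics/scene0.png");t=cv2.imread("pics/top0.png")
b=(.525,.2467,.195,12)
a=lambda i,n:0
ov("scene",s,315,200,60,50,10,6,(.0025,.0025),"pics/o_s.png",bar=b)
ov("top",t,180,150,55,70,9,6,(-.0025,-.0025),"pics/o_t.png",bar=b)
E
```

```text
(no output)
```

View pics/o_s.png

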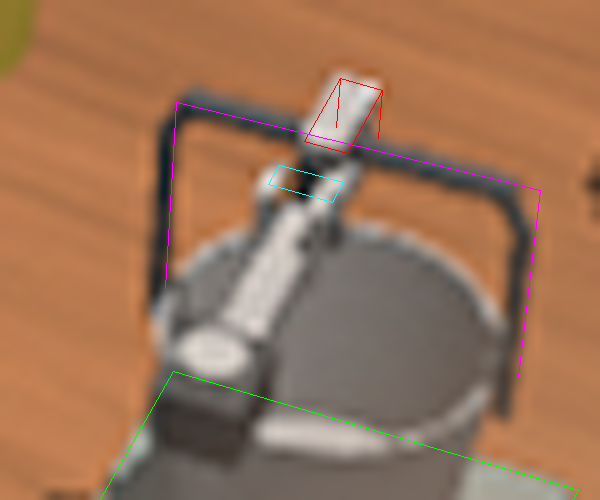

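View pics/o_t.png

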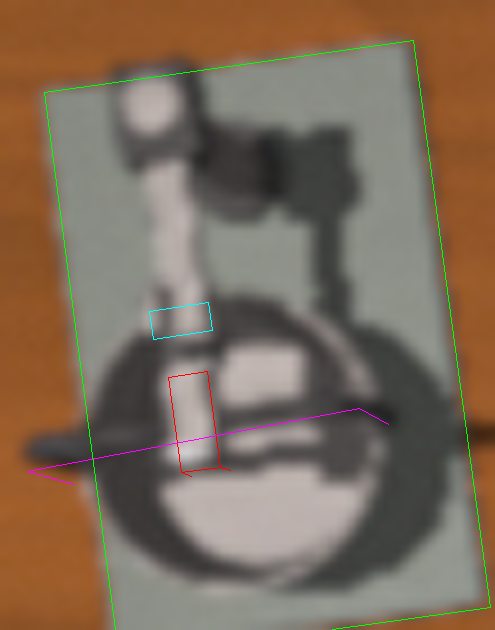

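```bash
cat > fit.py <<'E'
from h import *
from scipy.optimize import least_squares
np.set_printoptions(precision=4,suppress=True)
def cv(q,x0,y0,k): return np.array([x0+q[0]/k-.5,y0+q[1]/k-.5])
tcn=[cv(q,175,145,7) for q in[(68,103),(352,67),(412,502),(125,543)]]
scn=[cv(q,300,200,6) for q in[(430,290),(45,487),(302,572)]]
M={'t':[(160,75,12),(160,-75,12),(-70,-75,12),(-70,75,12)],'s':[(-70,75,12),(160,-75,12),(160,75,12)]}
def W(pts,x,y,yaw): return R.from_euler("z",yaw).apply(np.array(pts)/1000.)+[x,y,0]
def f(p):
    x,y,yaw,sx,sy=p
    a=proj("top",W(M['t'],x-sx,y-sy,yaw))-tcn; b=proj("scene",W(M['s'],x+sx,y+sy,yaw))-scn
    return np.r_[a.ravel(),b.ravel()]
r=least_squares(f,[.53,.244,.16,.002,.002]);print("stand",r.x,np.degrees(r.x[2]),r.fun)
X=r.x
tp=[cv(q,180,150,9) for q in[(60,447),(130,437),(300,414),(380,409)]]
sp=[cv(q,315,200,10) for q in[(220,104),(290,125),(400,160),(480,181)]]
l1=[cv(q,315,200,10) for q in[(162,170),(156,270)]];l2=[cv(q,315,200,10) for q in[(517,280),(507,390)]]
def dl(n,P,pts):
    a,b=proj(n,P);d=(b-a)/np.linalg.norm(b-a);e=np.array(pts)-a;return e[:,0]*d[1]-e[:,1]*d[0]
def g(p):
    x,y,yaw=p;u=np.array([-np.sin(yaw),np.cos(yaw),0]);b=np.array([x,y,.195]);s=np.array([X[3],X[4],0]);z=np.array([0,0,.08])
    return np.r_[dl("top",[b-u*.06-s,b+u*.06-s],tp),dl("scene",[b-u*.06+s,b+u*.06+s],sp),
      dl("scene",[b-u*.06+s,b-u*.06-z+s],l1),dl("scene",[b+u*.06+s,b+u*.06-z+s],l2)]
r=least_squares(g,[.525,.247,.16],loss="soft_l1");print("bar",r.x,np.degrees(r.x[2]),r.fun)
B=r.x
c,s_=np.cos(X[2]),np.sin(X[2]);d=B[:2]-X[:2];print("bar in stand mm",1000*(d[0]*c+d[1]*s_),1000*(-d[0]*s_+d[1]*c))
# hook features, measured offset along stand x at z=.21
for n,q,sg in(("scene",cv((360,82),315,200,10),1),("scene",cv((325,142),315,200,10),1),("top",cv((192,463),180,150,9),-1),("top",cv((187,362),180,150,9),-1),("scene",cv((268,185),315,200,10),1),("scene",cv((345,165),315,200,10),1)):
    P=onz(n,*q,.21)-np.array([X[3],X[4],0])*sg;d=P[:2]-X[:2];print(n,P,1000*(d[0]*c+d[1]*s_),1000*(-d[0]*s_+d[1]*c))
tcn2=[cv(q,295,140,7) for q in[(145,77),(507,135),(450,443),(97,388)]]
scn2=[cv(q,180,180,7) for q in[(322,390),(98,240),(322,98),(547,240)]]
Pl=[(80,90,55),(80,-90,55),(-80,-90,55),(-80,90,55)]
def f2(p):
    x,y,yaw,sx,sy=p
    return np.r_[(proj("top",W(Pl,x-sx,y-sy,yaw))-tcn2).ravel(),(proj("scene",W(Pl,x+sx,y+sy,yaw))-scn2).ravel()]
r=least_squares(f2,[.62,-.205,-.16,0,0]);print("plate",r.x,np.degrees(r.x[2]),r.fun)
E
python3 fit.py
```

```text
stand [0.5296 0.243  0.1655 0.0011 0.0002] 9.485073525598821 [-0.36    0.1763  0.0895 -0.6436  0.2986  0.1674 -0.0316  0.2909  0.5258
  0.1269 -0.8699 -0.2986  0.3657  0.0774]
bar [0.5269 0.2452 0.1468] 8.409703791518572 [ 0.0032 -0.1277 -0.3041  0.255   0.3082  0.2021 -0.157   0.0104 -0.2962
 -0.3408  0.1517  0.4646]
bar in stand mm -2.293144740957046 2.5466306991082193
scene [0.5141 0.2425 0.21  ] -15.35940856512623 2.007651882857687
scene [0.5463 0.2474 0.21  ] 17.206593674562022 1.5877502378717754
top [0.5145 0.2421 0.21  ] -15.088434615574005 1.6025035829668548
top [0.55  0.245 0.21 ] 20.417071706600154 -1.4385284094758257
scene [0.5742 0.2426 0.21  ] 43.90356070094386 -7.750878927727162
scene [0.5527 0.258  0.21  ] 25.27223126368857 10.945087891477831
plate [ 0.6193 -0.206  -0.1455  0.0016  0.0005] -8.337877162211985 [ 0.4033 -0.3918 -0.5794 -0.2736  0.3557  0.6759 -0.1805 -0.017   0.0373
  0.4095 -0.7121 -0.2396 -0.0114  0.067   0.6792 -0.3943]
```

Run:
```python
from h import *
np.set_printoptions(precision=4,suppress=True)
o=arm.observe();A=R.from_rotvec(o["ee_rot"]);m=A.as_matrix();print(m)
th=np.degrees(np.arctan2(m[1,0],m[0,0]));print("tool x yaw",th)
g=np.array([.5269,.2452])-.033*np.array([-np.sin(.1468),np.cos(.1468)]);print(g)
print("shift to above", A.inv().apply(np.r_[g,.30]-o["position"])*100)
print(R.from_euler("z",8.5,degrees=True).as_matrix())
```

```text
[[ 0.3669 -0.0006  0.9302]
 [-0.9302  0.0012  0.3669]
 [-0.0014 -1.     -0.0001]]
tool x yaw -68.47280236439025
[0.5317 0.2126]
shift to above [-62.7257  -7.3153  57.2619]
[[ 0.989  -0.1478  0.    ]
 [ 0.1478  0.989   0.    ]
 [ 0.      0.      1.    ]]
```

Choice of pail: candidates in scene pixels are the grey pail hung on the grey stand (345,240), grey pail_b (212,163), teal (271,180), yellow (307,192) and yellow (395,208). The bar at (345,222) lies across the stand's hook in the close crop, so I take the grey hung one and move above its −y grip point.

>>> {"op": "send_rows", "data": {"steps": [[1,-2,-3,2,-0.05],[1,-6,-7.3,5.5,-0.15],[1,-10.5,-7.3,9.5,-0.25],[1,-15,-7.3,13.7,-0.35],[1,-19.5,-7.3,17.8,-0.45],[1,-24,-7.3,21.9,-0.55],[1,-28.5,-7.3,26,-0.65],[1,-33,-7.3,30.1,-0.75],[1,-37.5,-7.3,34.2,-0.85],[1,-42,-7.3,38.3,-0.95],[1,-46.5,-7.3,42.4,-1.05],[1,-51,-7.3,46.5,-1.15],[1,-55.5,-7.3,50.6,-1.25],[1,-59.5,-7.3,54.3,-1.344],[1,-62,-7.3,56.6,-1.344],[1,-62.7,-7.3,57.3,-1.344],[1,-62.7,-7.3,57.3,-1.344]], "squeeze": 50}}

```text
clock: 2.22
position: [0.5321, 0.212, 0.2992]
ee_rot: [-1.568, -0.117, 0.118]
force: [-0.8, -0.6, 0.2]
width: 0.997
```

Run:
```python
from ov import *
np.set_printoptions(precision=4,suppress=True)
o=arm.observe();A=R.from_rotvec(o["ee_rot"]);print(o["clock"],o["position"],A.as_matrix(),o["force"],o["joints"])
s=imaging.get_image("scene");t=imaging.get_image("top")
cv2.imwrite("pics/scene1.png",s)
q=proj("scene",[o["position"]])[0];r=proj("top",[o["position"]])[0];print(q,r)
def c(im,u,w,k,n):
    x,y=int(u[0])-w//2,int(u[1])-w//2;im=cv2.resize(im[y:y+w,x:x+w],None,fx=k,fy=k,interpolation=cv2.INTER_CUBIC)
    p=((u-[x,y]+.5)*k).astype(int);cv2.drawMarker(im,tuple(int(i) for i in p),(0,0,255),0,20,1);return im
cv2.imwrite("pics/c1.png",np.hstack([c(s,q,80,5,0),c(t,r,80,5,0)]))
```

```text
2.225 [0.5321 0.212  0.2992] [[ 0.9889 -0.0009 -0.1488]
 [ 0.1488 -0.0005  0.9889]
 [-0.001  -1.     -0.0003]] [-0.8349 -0.5651  0.1786] [ 0.0175  0.3835 -0.6862  1.5502  0.2486  1.2981 -0.5512]
[340.9905 184.6563] [205.8333 193.0098]
```

View pics/c1.png

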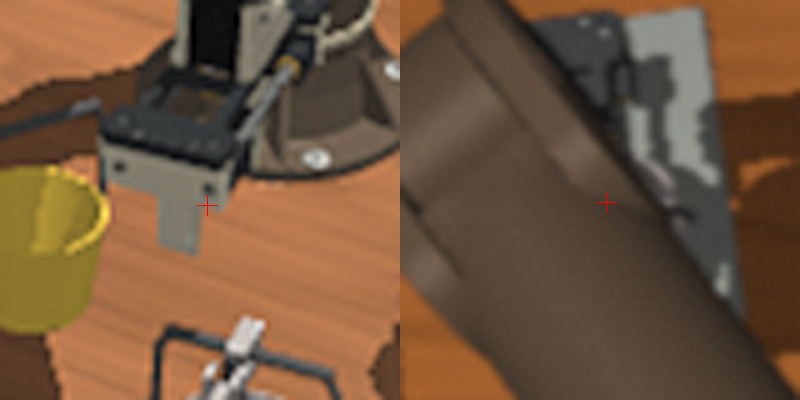

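>>> {"op": "send_rows", "data": {"steps": [[1,0,2,0,0],[1,0,4.5,0,0],[1,0,6.5,0,0],[1,0,7.8,0,0],[1,0,8,0,0],[1,0,8,0,0]]}}

```text
clock: 3.08
position: [0.5326, 0.212, 0.2203]
ee_rot: [-1.568, -0.117, 0.116]
force: [-0.1, -0.2, 0.2]
width: 1.0
```

Run:
```python
from h import *
s=imaging.get_image("scene")
x,y=310,180
im=cv2.resize(s[y:y+75,x:x+80],None,fx=8,fy=8,interpolation=cv2.INTER_CUBIC)
cv2.imwrite("pics/c2.png",im)
```

```text
(no output)
```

View pics/c2.png

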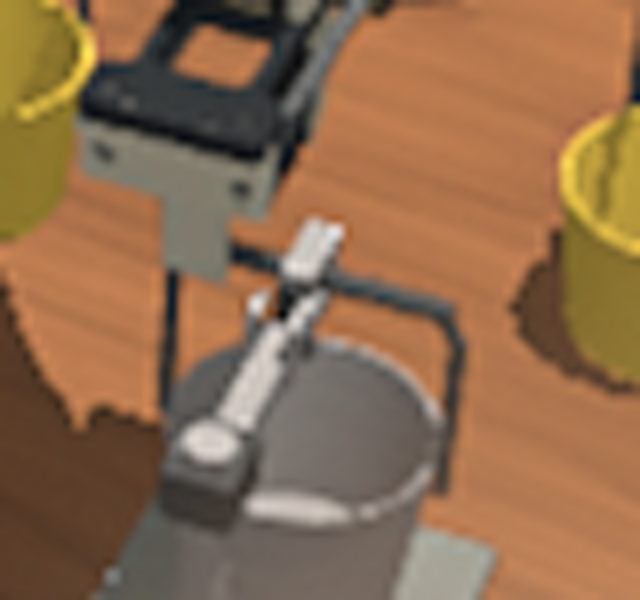

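>>> {"op": "send_rows", "data": {"steps": [[1,-0.1,1,0,0],[1,-0.1,2.5,0,0],[1,-0.1,3.8,0,0],[1,-0.1,4.4,0,0],[0.5,-0.1,4.4,0,0],[0.4,-0.1,4.4,0,0],[0.3,-0.1,4.4,0,0],[0.3,-0.1,4.4,0,0]], "squeeze": 15}}

```text
clock: 4.12
position: [0.5315, 0.2121, 0.176]
ee_rot: [-1.568, -0.117, 0.117]
force: [-0.6, -0.7, -0.6]
width: 0.614
```

>>> {"op": "send_rows", "data": {"steps": [[0.25,0,0,0,0],[0.2,0,0,0,0],[0.15,0,0,0,0],[0.1,0,0,0,0],[0.05,0,0,0,0],[0.0,0,0,0,0],[0.0,0,0,0,0]], "squeeze": 15}}

```text
clock: 5.0
position: [0.5314, 0.2119, 0.1757]
ee_rot: [-1.568, -0.117, 0.117]
force: [0.5, -0.7, 1.0]
width: 0.099
```

Run:
```python
from h import *
np.set_printoptions(precision=4,suppress=True)
o=arm.observe();print(o["position"],o["force"],o["ft_torque"],o["width"])
s=imaging.get_image("scene")
x,y=310,180
im=cv2.resize(s[y:y+75,x:x+80],None,fx=8,fy=8,interpolation=cv2.INTER_CUBIC)
cv2.imwrite("pics/c3.png",im)
```

```text
[0.5314 0.2119 0.1757] [ 0.5436 -0.6722  0.9946] [-0.0128 -0.2367 -0.0165] 0.09903759408410628
```

View pics/c3.png

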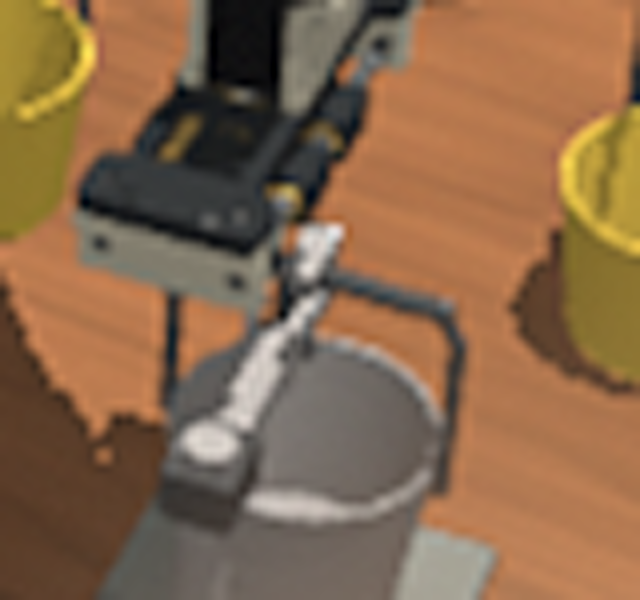

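>>> {"op": "send_rows", "data": {"steps": [[0,0,0,0,0],[0,0,0,0,0],[0,0,0,0,0],[0,0,-0.1,0,0],[0,0,-0.2,0,0],[0,0,-0.2,0,0],[0,0,-0.2,0,0]], "squeeze": 55}}

```text
clock: 5.92
position: [0.5312, 0.2119, 0.1776]
ee_rot: [-1.568, -0.117, 0.117]
force: [-0.5, -0.4, -1.9]
width: 0.084
```

Run:
```python
from h import *
np.set_printoptions(precision=4,suppress=True)
o=arm.observe();print(o["position"],o["force"],o["ft_torque"],o["width"])
```

```text
[0.5312 0.2119 0.1776] [-0.5259 -0.4036 -1.9084] [-0.0501 -0.1175 -0.0062] 0.08409909917653999
```

>>> {"op": "send_rows", "data": {"steps": [[0,0.1,-0.05,0,0],[0,0.3,-0.05,0,0],[0,0.5,-0.05,0,0],[0,0.7,-0.05,0,0],[0,0.9,-0.05,0,0],[0,1.1,-0.05,0,0],[0,1.3,-0.05,0,0],[0,1.4,-0.05,0,0],[0,1.4,-0.05,0,0]]}}

```text
clock: 7.05
position: [0.5452, 0.2141, 0.1782]
ee_rot: [-1.568, -0.117, 0.117]
force: [0.0, 0.1, -2.7]
width: 0.087
```

>>> {"op": "send_rows", "data": {"steps": [[0,0.1,0,0,0],[0,0.2,0,0,0],[0,0.2,0,0,0]]}}

```text
clock: 7.42
position: [0.5473, 0.2143, 0.1782]
ee_rot: [-1.568, -0.117, 0.117]
force: [-0.2, 0.0, -2.4]
width: 0.095
```

>>> {"op": "send_rows", "data": {"steps": [[0,0.1,0,0,0],[0,0.1,0,0,0]]}}

```text
clock: 7.68
position: [0.5482, 0.2145, 0.1782]
ee_rot: [-1.568, -0.117, 0.117]
force: [0.1, -0.1, -3.4]
width: 0.092
```

>>> {"op": "send_rows", "data": {"steps": [[0,0.1,0,0,0],[0,0.1,0,0,0]]}}

```text
clock: 7.92
position: [0.5492, 0.2146, 0.1782]
ee_rot: [-1.568, -0.117, 0.117]
force: [-0.3, 0.8, -3.4]
width: 0.095
```

>>> {"op": "send_rows", "data": {"steps": [[0,0.1,0,0,0],[0,0.1,0,0,0]]}}

```text
clock: 8.18
position: [0.5502, 0.2148, 0.1782]
ee_rot: [-1.568, -0.117, 0.117]
force: [-0.4, 0.2, -2.6]
width: 0.091
```

>>> {"op": "send_rows", "data": {"steps": [[0,0.1,0,0,0],[0,0.1,0,0,0]]}}

```text
clock: 8.43
position: [0.551, 0.2149, 0.1781]
ee_rot: [-1.568, -0.117, 0.117]
force: [-1.1, -1.0, -2.7]
width: 0.093
```

>>> {"op": "send_rows", "data": {"steps": [[0,0.1,0,0,0],[0,0.1,0,0,0]]}}

```text
clock: 8.68
position: [0.5514, 0.215, 0.178]
ee_rot: [-1.568, -0.116, 0.118]
force: [-4.4, -1.4, -2.6]
width: 0.089
```

>>> {"op": "send_rows", "data": {"steps": [[0,0.1,0,0,0],[0,0.1,0,0,0]]}}

```text
clock: 8.93
position: [0.552, 0.215, 0.1779]
ee_rot: [-1.568, -0.116, 0.119]
force: [-6.3, -2.3, -1.4]
width: 0.095
```

>>> {"op": "send_rows", "data": {"steps": [[0,0.1,0,0,0],[0,0.1,0,0,0]]}}

```text
clock: 9.18
position: [0.5528, 0.2151, 0.1779]
ee_rot: [-1.569, -0.116, 0.119]
force: [-7.0, -1.9, -0.5]
width: 0.09
```

>>> {"op": "send_rows", "data": {"steps": [[0,0.1,0,0,0],[0,0.2,0,0,0],[0,0.3,0,0,0],[0,0.3,0,0,0]]}}

```text
clock: 9.68
position: [0.5556, 0.2156, 0.1779]
ee_rot: [-1.569, -0.115, 0.12]
force: [-8.2, -2.1, 0.3]
width: 0.09
```

>>> {"op": "send_rows", "data": {"steps": [[0,0.1,0,0,0],[0,0.2,0,0,0],[0,0.3,0,0,0],[0,0.3,0,0,0]]}}

```text
clock: 10.18
position: [0.5581, 0.2159, 0.1777]
ee_rot: [-1.569, -0.115, 0.121]
force: [-8.3, -2.1, -0.2]
width: 0.092
```

Run:
```python
from h import *
np.set_printoptions(precision=4,suppress=True)
o=arm.observe();print(o["position"],o["force"],o["ft_torque"],R.from_rotvec(o["ee_rot"]).as_matrix()[:,0])
s=imaging.get_image("scene")
cv2.imwrite("pics/scene4.png",s)
x,y=315,190
im=cv2.resize(s[y:y+60,x:x+65],None,fx=10,fy=10,interpolation=cv2.INTER_CUBIC)
cv2.imwrite("pics/c4.png",im)
```

```text
[0.5581 0.2159 0.1777] [-8.2553 -2.1483 -0.2455] [-0.5188  1.7481  0.2797] [ 0.9888  0.1493 -0.0037]
```

View pics/c4.png

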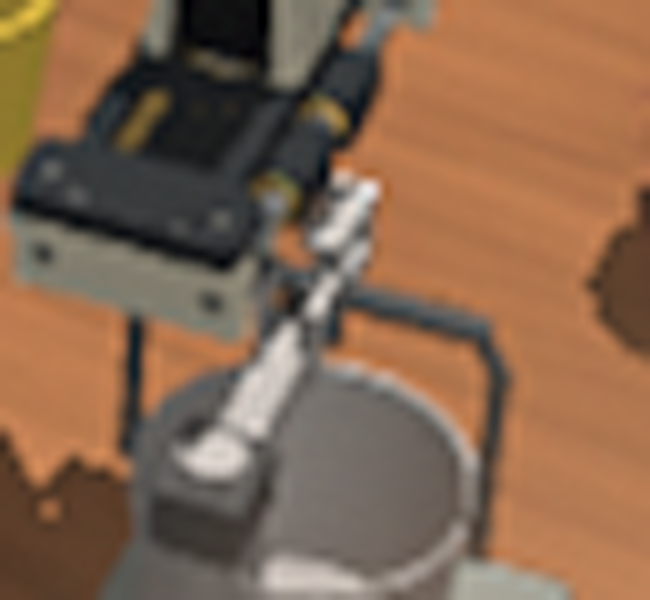

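Run:
```python
from h import *
X=[.5296,.2430,.1655,.0011,.0002];c,s=np.cos(X[2]),np.sin(X[2])
for q in((350,293),(400,304),(440,315),(478,325)):
  for z in(.195,.198):
    P=onz("scene",315+q[0]/10-.5,190+q[1]/10-.5,z)-np.array([X[3],X[4],0]);d=P[:2]-X[:2];print(q,z,1000*(d[0]*c+d[1]*s),1000*(-d[0]*s+d[1]*c))
o=arm.observe();d=o["position"][:2]-X[:2];print(1000*(d[0]*c+d[1]*s),1000*(-d[0]*s+d[1]*c))
```

```text
(350, 293) 0.195 20.369212778628327 11.986162504852821
(350, 293) 0.198 23.766405432356745 12.93827539655663
(400, 304) 0.195 19.128103130085698 28.017833099942965
(400, 304) 0.198 22.529136494085982 28.92033474094021
(440, 315) 0.195 19.142654353653413 41.10174053734634
(440, 315) 0.198 22.543642687761345 41.96375300984116
(478, 325) 0.195 18.952075625843833 53.395526996860944
(478, 325) 0.198 22.35365372063764 54.21949539163104
23.628866181877605 -31.365776957527043
```

>>> {"op": "send_rows", "data": {"steps": [[0,0.1,0,0,0],[0,0.14,0,0,0],[0,0.14,0,0,0]]}}

```text
clock: 10.6
position: [0.5591, 0.2161, 0.1776]
ee_rot: [-1.569, -0.115, 0.121]
force: [-10.0, -3.0, -0.0]
width: 0.089
```

>>> {"op": "send_rows", "data": {"steps": [[0,0,-0.1,0,0],[0,0,-0.2,0,0],[0,0,-0.2,0,0]]}}

```text
clock: 10.98
position: [0.5589, 0.2161, 0.1792]
ee_rot: [-1.569, -0.114, 0.122]
force: [-10.0, -1.7, -4.0]
width: 0.093
```

>>> {"op": "send_rows", "data": {"steps": [[0,0,-0.1,0,0],[0,0,-0.2,0,0],[0,0,-0.2,0,0]]}}

```text
clock: 11.35
position: [0.5592, 0.2162, 0.1813]
ee_rot: [-1.569, -0.115, 0.121]
force: [-7.9, -2.5, -3.4]
width: 0.09
```

>>> {"op": "send_rows", "data": {"steps": [[0,0,-0.1,0,0],[0,0,-0.2,0,0],[0,0,-0.2,0,0]]}}

```text
clock: 11.72
position: [0.5596, 0.2162, 0.1834]
ee_rot: [-1.569, -0.115, 0.12]
force: [-7.5, -1.2, -3.3]
width: 0.093
```

>>> {"op": "send_rows", "data": {"steps": [[0,0,-0.1,0,0],[0,0,-0.2,0,0],[0,0,-0.2,0,0]]}}

```text
clock: 12.1
position: [0.5599, 0.2163, 0.1855]
ee_rot: [-1.569, -0.115, 0.12]
force: [-5.5, -2.5, -2.9]
width: 0.091
```

>>> {"op": "send_rows", "data": {"steps": [[0,0,-0.1,0,0],[0,0,-0.2,0,0],[0,0,-0.2,0,0]]}}

```text
clock: 12.48
position: [0.5601, 0.2163, 0.1876]
ee_rot: [-1.568, -0.116, 0.12]
force: [-5.5, -0.8, -2.9]
width: 0.09
```

>>> {"op": "send_rows", "data": {"steps": [[0,0,-0.15,0,0],[0,0,-0.3,0,0],[0,0,-0.45,0,0],[0,0,-0.45,0,0]]}}

```text
clock: 12.98
position: [0.5611, 0.2165, 0.1926]
ee_rot: [-1.568, -0.117, 0.118]
force: [-4.8, -1.6, -4.2]
width: 0.091
```

>>> {"op": "send_rows", "data": {"steps": [[0,0,-0.15,0,0],[0,0,-0.3,0,0],[0,0,-0.45,0,0],[0,0,-0.6,0,0],[0,0,-0.6,0,0]]}}

```text
clock: 13.6
position: [0.5619, 0.2165, 0.199]
ee_rot: [-1.567, -0.117, 0.116]
force: [-0.3, 1.2, -3.8]
width: 0.09
```

>>> {"op": "send_rows", "data": {"steps": [[0,0,-0.2,0,0],[0,0,-0.4,0,0],[0,0,-0.6,0,0],[0,0,-0.8,0,0],[0,0,-0.8,0,0]]}}

```text
clock: 14.22
position: [0.5615, 0.2166, 0.2069]
ee_rot: [-1.568, -0.117, 0.117]
force: [-0.2, 0.4, -2.7]
width: 0.091
```

Run:
```python
from h import *
np.set_printoptions(precision=4,suppress=True)
o=arm.observe();print(o["position"],o["force"],o["ft_torque"])
s=imaging.get_image("scene")
cv2.imwrite("pics/scene5.png",s)
x,y=310,180
im=cv2.resize(s[y:y+75,x:x+80],None,fx=8,fy=8,interpolation=cv2.INTER_CUBIC)
cv2.imwrite("pics/c5.png",im)
```

```text
[0.5615 0.2166 0.2069] [-0.1928  0.4231 -2.6828] [-0.081  -0.1019 -0.0232]
```

View pics/c5.png

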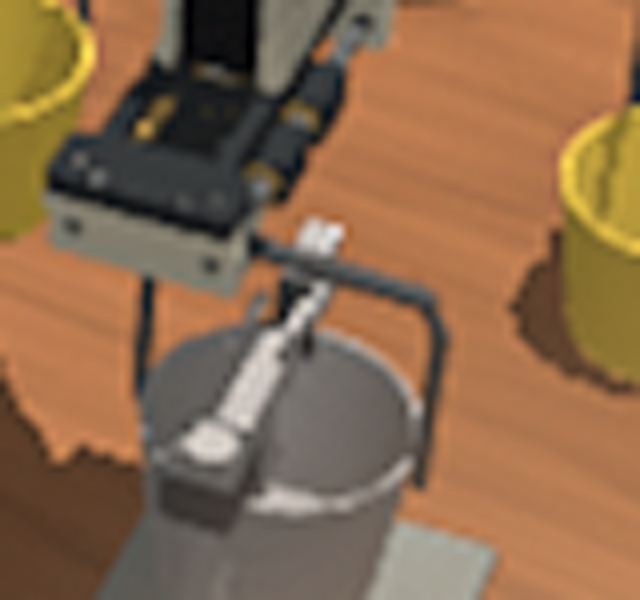

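The bar now lies above the lip (crop 330,265), so it is out of the hook. Before moving forward I'll check where the neighbours are.

Run:
```python
from h import *
np.set_printoptions(precision=3,suppress=True)
for n,q,z in(("yellowL",(189,278),.085),("yellowR",(286,254),.085),("teal",(333,254),.085),("jar white",(282,206),.06),("amber",(274,158),.085),("carton",(279,129),.036)):
    print(n,onz("top",*q,z))
o=arm.observe();A=R.from_rotvec(o["ee_rot"]);p=o["position"]
u=A.as_matrix()[:,2];print("tool z",u)
bar=p+.033*u;print("bar mid",bar)
for d in(.115,.125):print(bar-A.as_matrix()[:,0]*d)
```

```text
yellowL [0.257 0.296 0.085]
yellowR [ 0.346 -0.032  0.085]
teal [ 0.349 -0.192  0.085]
jar white [ 0.511 -0.015  0.06 ]
amber [0.674 0.016 0.085]
carton [0.786 0.001 0.036]
tool z [-0.148  0.989 -0.   ]
bar mid [0.557 0.249 0.207]
[0.443 0.232 0.207]
[0.433 0.231 0.207]
```

>>> {"op": "send_rows", "data": {"steps": [[0,-0.3,0,0,0],[0,-0.8,0,0,0],[0,-1.6,0,0,0],[0,-2.6,0,0,0],[0,-3.6,0,0,0],[0,-4.6,0,0,0],[0,-5.6,0,0,0],[0,-6.6,0,0,0],[0,-7.6,0,0,0],[0,-8.6,0,0,0],[0,-9.6,0,0,0],[0,-10.6,0,0,0],[0,-11.4,0,0,0],[0,-11.9,0,0,0],[0,-12,0,0,0],[0,-12,0,0,0]]}}

```text
clock: 16.27
position: [0.443, 0.1987, 0.2068]
ee_rot: [-1.568, -0.117, 0.117]
force: [-0.1, -0.3, -2.4]
width: 0.092
```

Run:
```python
from h import *
np.set_printoptions(precision=4,suppress=True)
o=arm.observe();A=R.from_rotvec(o["ee_rot"]);p=o["position"];print(p,o["force"],o["ft_torque"])
s=imaging.get_image("scene");cv2.imwrite("pics/scene6.png",s)
# pose of bar mid over plate, yaw -8.3 tool
y=np.radians(8.5)
for yaw in(8.5,-8.3):
    Z=R.from_euler("z",yaw,degrees=True).apply([0,1,0])
    print(yaw,Z, "tcp target",np.array([.6193,-.2060,0])-.033*Z)
    print(A.inv().apply(np.array([.6193,-.2060,.32])-.033*Z-p)*100)
```

```text
[0.443  0.1987 0.2068] [-0.0739 -0.2766 -2.4035] [-0.092  -0.1121 -0.033 ]
8.5 [-0.1478  0.989   0.    ] tcp target [ 0.6242 -0.2386  0.    ]
[ 11.4452 -11.3208 -45.9324]
-8.3 [0.1444 0.9895 0.    ] tcp target [ 0.6145 -0.2387  0.    ]
[ 10.4914 -11.3211 -45.7912]
```

View pics/scene6.png

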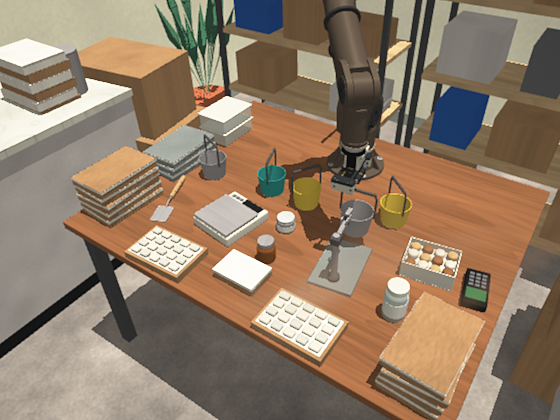

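>>> {"op": "send_rows", "data": {"steps": [[0,0,-0.5,0,0],[0,0,-1.5,0,0],[0,0,-3,0,0],[0,0,-4.5,0,0],[0,0,-6,0,0],[0,0,-7.5,0,0],[0,0,-9,0,0],[0,0,-10.3,0,0],[0,0,-11,0,0],[0,0,-11.3,0,0],[0,0,-11.3,0,0]]}}

```text
clock: 17.7
position: [0.4426, 0.1986, 0.3195]
ee_rot: [-1.568, -0.117, 0.117]
force: [-0.2, -0.6, -3.6]
width: 0.089
```

>>> {"op": "send_rows", "data": {"steps": [[0,0.1,0,-0.6,0],[0,0.4,0,-1.8,0],[0,1,0,-4,0],[0,1.6,0,-6.5,0],[0,2.3,0,-9.2,0],[0,3,0,-12,0],[0,3.7,0,-15,0],[0,4.5,0,-18,0],[0,5.2,0,-21,0],[0,6,0,-24,0],[0,6.7,0,-27,0],[0,7.5,0,-30,0],[0,8.2,0,-33,0],[0,9,0,-36,0],[0,9.7,0,-39,0],[0,10.4,0,-41.7,0],[0,10.9,0,-43.8,0],[0,11.3,0,-45.2,0],[0,11.4,0,-45.8,0],[0,11.4,0,-45.9,0]]}}

```text
clock: 20.2
position: [0.6235, -0.2382, 0.3196]
ee_rot: [-1.567, -0.117, 0.117]
force: [-0.1, -0.1, -2.6]
width: 0.091
```

Run:
```python
from h import *
np.set_printoptions(precision=4,suppress=True)
o=arm.observe();A=R.from_rotvec(o["ee_rot"]);p=o["position"];print(o["clock"],p,o["force"],o["ft_torque"],A.as_matrix())
s=imaging.get_image("scene");t=imaging.get_image("top")
x,y=170,110
cv2.imwrite("pics/c7.png",cv2.resize(s[y:y+140,x:x+140],None,fx=4,fy=4,interpolation=cv2.INTER_CUBIC))
x,y=290,130
cv2.imwrite("pics/t7.png",cv2.resize(t[y:y+100,x:x+100],None,fx=5,fy=5,interpolation=cv2.INTER_CUBIC))
```

```text
20.2 [ 0.6235 -0.2382  0.3196] [-0.0919 -0.1346 -2.575 ] [-0.0619 -0.1223  0.0126] [[ 0.9889 -0.0002 -0.1485]
 [ 0.1485  0.0003  0.9889]
 [-0.0002 -1.      0.0004]]
```

View pics/c7.png

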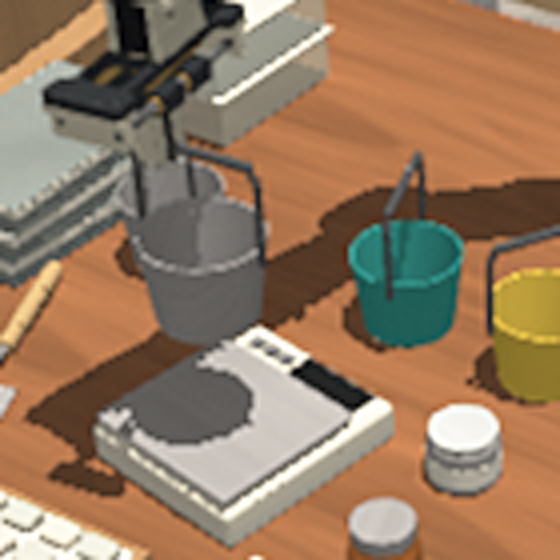

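View pics/t7.png

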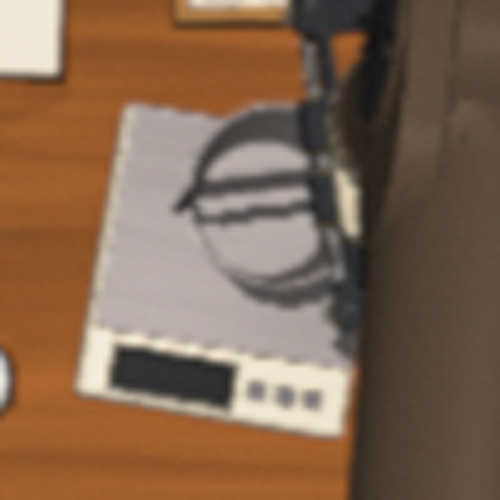

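```bash
cat > po.py <<'E'
from h import *
def pailov(n,im,foot,sh,x0,y0,w,h,k,out,yaw=8.5):
    o=cv2.resize(im[y0:y0+h,x0:x0+w],None,fx=k,fy=k,interpolation=cv2.INTER_CUBIC)
    f=np.array(foot)+[sh[0],sh[1],0]
    a=np.linspace(0,2*np.pi,60)
    for r,z,c in((.046,0,(0,255,0)),(.057,.085,(0,0,255))):
        P=f+np.c_[r*np.cos(a),r*np.sin(a),0*a+z];q=((proj(n,P)-[x0,y0]+.5)*k).astype(int);cv2.polylines(o,[q.reshape(-1,1,2)],True,c,1)
    t=np.radians(yaw);u=np.array([-np.sin(t),np.cos(t),0])*.06
    P=np.array([f-u+[0,0,.085],f-u+[0,0,.165],f+u+[0,0,.165],f+u+[0,0,.085]]);q=((proj(n,P)-[x0,y0]+.5)*k).astype(int);cv2.polylines(o,[q.reshape(-1,1,2)],False,(255,0,255),1)
    return o
E
python3 - <<'E'
from po import *
s=imaging.get_image("scene");t=imaging.get_image("top");o=arm.observe()
A=R.from_rotvec(o["ee_rot"]).as_matrix();f=o["position"]+.033*A[:,2]+[0,0,.019-.165];print(f)
cv2.imwrite("pics/o8.png",np.hstack([pailov("scene",s,f,(.0014,.0004),185,120,66,90,6,0),pailov("top",t,f,(-.0014,-.0004),310,130,66,90,6,0)]))
E
```

```text
[ 0.61859506 -0.20482116  0.17400111]
```

View pics/o8.png

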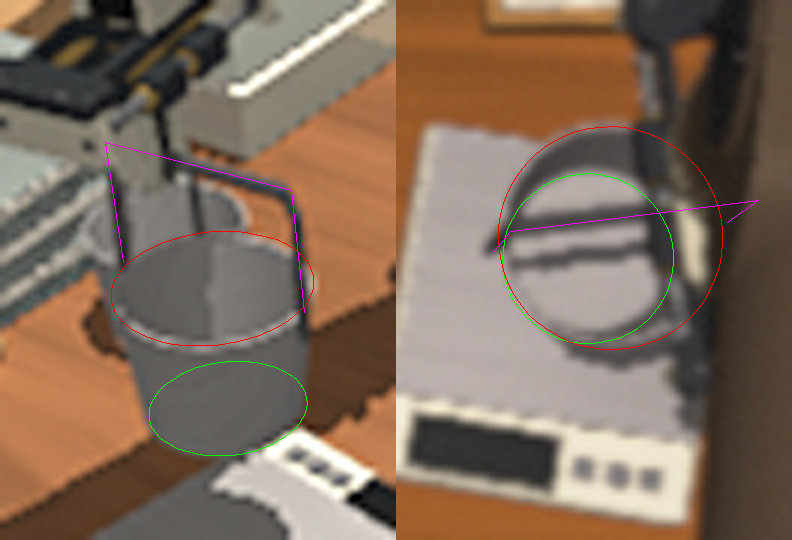

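>>> {"op": "send_rows", "data": {"steps": [[0,0,0.5,-0.1,0],[0,0.1,1.5,-0.1,0],[0,0.1,3,-0.1,0],[0,0.1,4.5,-0.1,0],[0,0.1,6,-0.1,0],[0,0.1,7.5,-0.1,0],[0,0.1,9,-0.1,0],[0,0.1,10,-0.1,0],[0,0.1,10.6,-0.1,0],[0,0.1,11,-0.1,0],[0,0.1,11.1,-0.1,0],[0,0.1,11.1,-0.1,0]]}}

```text
clock: 21.9
position: [0.6249, -0.2392, 0.2091]
ee_rot: [-1.568, -0.117, 0.117]
force: [0.9, 0.6, -2.0]
width: 0.088
```

>>> {"op": "send_rows", "data": {"steps": [[0,0,0.1,0,0],[0,0,0.2,0,0],[0,0,0.3,0,0],[0,0,0.4,0,0],[0,0,0.4,0,0]]}}

```text
clock: 22.52
position: [0.6246, -0.2392, 0.2046]
ee_rot: [-1.568, -0.117, 0.117]
force: [0.2, 0.9, -2.7]
width: 0.093
```

>>> {"op": "send_rows", "data": {"steps": [[0,0,0.1,0,0],[0,0,0.2,0,0],[0,0,0.2,0,0]]}}

```text
clock: 22.9
position: [0.6247, -0.2392, 0.2027]
ee_rot: [-1.568, -0.117, 0.117]
force: [-0.0, 0.1, -2.5]
width: 0.091
```

>>> {"op": "send_rows", "data": {"steps": [[0,0,0.1,0,0],[0,0,0.1,0,0]]}}

```text
clock: 23.15
position: [0.6252, -0.2396, 0.2023]
ee_rot: [-1.568, -0.118, 0.116]
force: [0.5, -1.4, 1.1]
width: 0.088
```

>>> {"op": "send_rows", "data": {"steps": [[0,0,0.05,0,0],[0,0,0.05,0,0]]}}

```text
clock: 23.4
position: [0.6254, -0.2398, 0.2021]
ee_rot: [-1.569, -0.118, 0.115]
force: [1.4, -3.9, 5.9]
width: 0.092
```

>>> {"op": "send_rows", "data": {"steps": [[0,0,0,0,0],[0,0,0,0,0],[0,0,0,0,0]], "squeeze": 8}}

```text
clock: 23.78
position: [0.6253, -0.2394, 0.202]
ee_rot: [-1.568, -0.118, 0.116]
force: [2.2, -3.3, 5.6]
width: 0.101
```

>>> {"op": "send_rows", "data": {"steps": [[0.11,0,0,0,0],[0.13,0,0,0,0],[0.16,0,0,0,0],[0.2,0,0,0,0],[0.25,0,0,0,0],[0.3,0,0,0,0],[0.4,0,0,0,0],[0.4,0,0,0,0],[0.4,0,0,0,0]]}}

```text
clock: 24.9
position: [0.6247, -0.2392, 0.2012]
ee_rot: [-1.568, -0.117, 0.117]
force: [0.0, -0.8, 0.3]
width: 0.403
```

Run:
```python
from po import *
s=imaging.get_image("scene");t=imaging.get_image("top");o=arm.observe()
print(o["position"],o["force"])
f=[.6193,-.206,.055]
cv2.imwrite("pics/o9.png",np.hstack([pailov("scene",s,f,(.0014,.0004),185,140,66,90,6,0),pailov("top",t,f,(-.0014,-.0004),300,130,66,90,6,0)]))
```

```text
[ 0.62470228 -0.23916469  0.20123929] [-0.64949075  0.41077947  0.38877834]
```

View pics/o9.png

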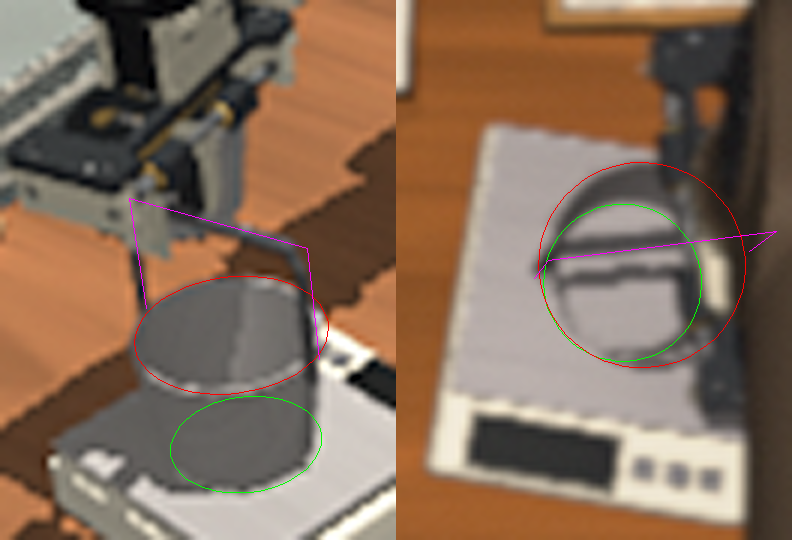

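>>> {"op": "send_rows", "data": {"steps": [[0.5,0,0,0,0],[0.5,0,-0.5,0,0],[0.5,0,-1.5,0,0],[0.5,0,-3,0,0],[0.5,0,-5,0,0],[0.5,0,-8,0,0],[0.5,0,-12,0,0],[0.5,-3,-14,-3,0],[0.5,-7,-15,-6,0],[0.5,-12,-15,-10,0],[0.5,-16,-15,-13,0],[0.5,-18,-15,-15,0],[0.5,-18,-15,-15,0]]}}

```text
clock: 26.62
position: [0.467, -0.4168, 0.3523]
ee_rot: [-1.57, -0.113, 0.113]
force: [0.3, -0.0, -0.5]
width: 0.5
```

Run:
```python
from po import *
s=imaging.get_image("scene");t=imaging.get_image("top");o=arm.observe()
print(o["clock"],o["position"],o["force"])
f=[.6193,-.206,.055]
cv2.imwrite("pics/o10.png",np.hstack([pailov("scene",s,f,(.0014,.0004),185,140,66,90,6,0),pailov("top",t,f,(-.0014,-.0004),300,130,66,90,6,0)]))
cv2.imwrite("pics/scene10.png",s);cv2.imwrite("pics/top10.png",t)
```

```text
26.725 [ 0.4695791  -0.41349511  0.35211243] [-0.03157585  0.87319555  0.05039089]
```

View pics/o10.png

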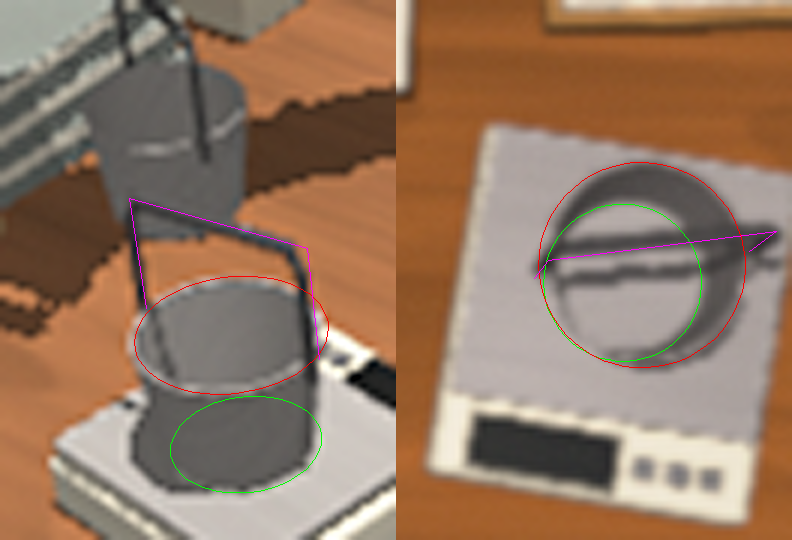

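View pics/scene10.png

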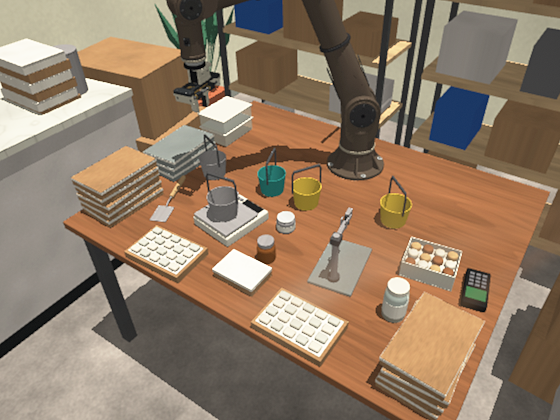

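View pics/top10.png

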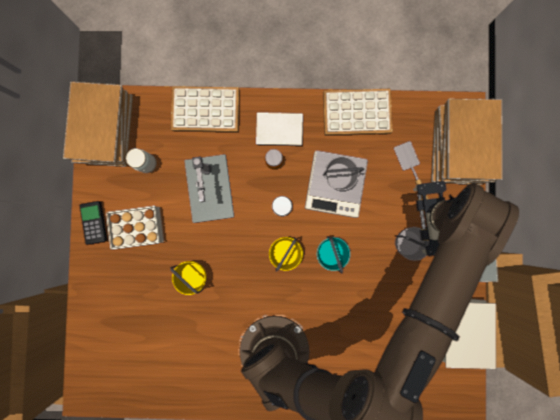

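The pail stands upright mid-plate (scene (222,205), top (342,174)), and the hook is empty. The other goods match the first pictures. Handing in.

```bash
python3 -c "
from cell import arm
print(arm.sign_off())"
```

```text
the job is handed in; nothing more can be done
None
```

The pail now stands upright on the scale plate. I gripped its bar 33 mm to one side and pressed the keeper back with the bar itself. Then I lifted it out through the gap, moved it clear of the nose and set it down.

- **Forces:** at the ends of my moves, the highest force against the hook was about 10 N. The set-down peaked at about 6–7 N. Forces between those readings were not sampled.
- **Last checks:** the pictures before hand-in show the pail about 3 mm or less from the plate's centre and the hook empty. I compared the other goods with the first pictures by eye, and nothing looked moved. The gripper was clear of everything, and the clock read 26.7 s.
- **Disagreements:** the two cameras disagreed by about 2–3 mm, so I averaged them. The bar's middle also seemed to lag the gripper by 1–3 mm at the keeper, so I pushed about 1 mm further before lifting.

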